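# Load a board into a spring-pin test jig and hold the jig pressed shut

### The arm

A 6-joint arm with a two-finger parallel gripper is mounted at the origin on the work surface. World frame = base frame: x ahead of the robot, y to its left, z up, the work surface at z = 0. Lengths are in mm, angles in rad, forces in N, time in s.
With the tool pointing down it reaches from about 325 to 900 mm from the base axis. Payload 6.1 kg.
Tool frame: the origin (TCP) lies midway between the tips of the shut fingers; the grasp point (between the pads) lies 19 mm behind it; z points along the fingers, y is the direction in which the jaws open and shut (so a half turn about z gives the same grasp; the last joint's range is limited). The gripper opens to 87 mm and grips with 3 to 60 N. Pads are 19 mm wide; open, the fingers measure 117 mm over their backs; the gripper's body (75 mm by 190 mm) begins 51 mm behind the grasp point.
Start: joints at [1.163, 0.22, 1.526, -0, 1.395, -0.126], TCP at [173.802, 600.34, 222.538] pointing down, gripper open.
Joint ranges: [-2.98, 2.98], [-0.91, 2.08], [0.09, 2.57], [-1.24, 4.39], [0.2, 2.65], [-2.68, 2.68]. Speed limits (rad/s): [2.57, 2.57, 3.01, 3.14, 3.14, 3.14].

### API

Orientations are given as a unit quaternion [x, y, z, w].
In Python, from plant import telemetry, optics, ticket gives the robot as it stands.
- The arm moves only by the tool carry_out, never from a script. Its arguments are lists of equal length, an entry for each row: "angular": the turn, a rotation vector about the tool's x, y, z in degrees, a list of three; "slide": the shift along the tool's x, y, z in mm, a list of three; "gripper": the finger opening in mm, from 0 to 87. A call has exactly 8 rows; each row shifts and turns the commanded pose from where the row before left it, along the tool's axes as they then stand; what a row does not reach is not made up. A row lasts 1/10 s, in which the tool goes at most 50 mm and 8.59 degrees, less where a joint would pass 70% of its speed; a pose out of reach is approached as far as the arm can. A call is refused whole if a number of a shift passes 50 or a number of a turn 8.59, either way. A call with a gripper value outside its range is refused whole. The fingers move at their own pace and stop on an object; "newtons" is the grip in N (left out, the last holds). Time passes only in rows, so rows that do not move let the fingers close, or fill a call up. It gives the time, the measured TCP pose, the force and the opening at its end, in the units of the state.
- telemetry.read_state(): the state, without advancing time (a new reading comes with each control period).
- optics.grab_frame(name): name is "side" or "top"; returns a dict with "pixels" (420x560x3 uint8, red, green, blue), "range_z" (420x560 float32, mm along the optical axis (not along the pixel's ray), 0 where there is no reading), "intrinsics" (3x3 intrinsics, pixels), "k1" (the pictures are not rectified: a ray, as slopes to the right and down, at radius r is drawn at 1 + k1 r^2 times it, then the intrinsics apply), "rvec" (rotation vector, rad) and "tvec" (3), from world to camera coordinates, as OpenCV has them. Camera axes: x right, y down, z forward; pixel columns grow to the right and rows downward; lengths in mm; the calibration is good to about 2 mm. A picture is of the moment at which its call begins.
- ticket.finish_job(): hands the job in, once; it reports no verdict.
The state is a dict: "t": time; "qpos": joint angles; "qd": joint speeds; "joint_efforts": joint torques, N m; "position": TCP position; "orientation": TCP orientation; "wrist_force": force on the tool from outside, world axes, zero at the start; "moment": the same for the moment, N m; "grip_width": finger opening in mm.
Only numpy, scipy, OpenCV 4.12 (cv2) and the standard library are available. Lean on these libraries where they do the work, as an engineer would, in place of code of your own. Each camera call takes 0.05 s, during which the arm holds its last target.

### The job

Load the green power board with the heat sink, lying on the bench, into the pocket of the grey test jig and let go of it, then fit the blue upper half over the jig's two brass dowels and press it down until its legs sit fully home on the lower half. The springs under the board push the upper half up again if it is let go, so finish while still holding it pressed shut. Leave the other things on the bench where they are.

Things in the scene. Friction and masses are not known exactly. Their poses are not given: they have to be found in the camera images.
- jig: Lower half of the test jig, fixed to the bench: grey block 170 (x) x 90 (y) x 24 mm high; origin at the centre of its underside, z up. Two upright brass dowels at x = +65 and -65 mm, y = 0, 12 mm in diameter, stand 30 mm above the block's top (the rim), tips 54 mm above the bench; their last 8 mm taper to 5 mm.
- jig_rim (a point): Centre of the jig's open pocket at rim height (24 mm above the bench); axes as the jig's. The pocket is 67 (x) x 53 (y) mm, nothing around it rises above the rim except the dowels; in it a yellow sprung pin bed, 62 x 48 mm, its top 16 mm above the bench (8 mm below the rim).
- bed (a joint): Travel of the sprung pin bed, m: 0 = up, grows as pressed down; 0.004 when the jig is fully shut over a board, stop at 0.006. It starts to move at about 6 N (more than board and upper half weigh) and takes about 12 N at 0.004, so besides the weights the robot must keep pressing with some 10 N or more.
- upper_grip (a point): Centre of the red grip of the loose blue upper half (about 0.25 kg); x along the upper half, y across, z up. The grip is a block 60 (x) x 24 (y) x 30 mm high on the middle of the top plate. This point is 49 mm above the underside of the legs and 15 mm above the plate; with the jig fully shut it is 73 mm above the bench.
- upper_foot (a point): Centre of the underside of the upper half's legs. It is a bridge 170 (x) x 80 (y) mm, a 10 mm plate on two end legs 24 mm high (36 mm in x, 80 in y), standing on the bench. An upright 14 mm hole runs through each leg and the plate at x = +65 and -65 mm, y = 0. Fits either way round. Laid over a loaded jig it rests with its legs 4 mm above the rim.
- board_center (a point): Centre of the loose power board (about 0.12 kg), 18 mm above its underside; x along its length, z up. Green carrier 60 (x) x 46 (y) x 6 mm with a grey finned heat sink 36 (x) x 28 (y) x 30 mm high on its middle (36 mm high in all). Lies flat, heat sink up; fits the pocket either way round.
- board_foot (a point): Centre of the underside of the board, 18 mm below board_center. Seated on the pin bed it is 16 mm above the bench.
- reel: Bystander: orange solder reel, 60 mm diameter, 40 mm high, origin at the centre of its underside.
- flux: Bystander: small amber jar, 44 mm diameter, 45 mm high, origin at the centre of its underside.
- driver: Bystander: screwdriver lying along its x, 160 mm long.
- bin: Bystander: red open parts bin 110 (x) x 90 (y) x 50 mm high, origin at the centre of its underside.
Mind the look-alikes: they are no part of the job. Leave any purple or red look-alike of the part that bears board_center alone.

How it is judged (in metres and radians):
On the way:
1. the board lies flat in the jig's pocket on the pin bed, let go, with the upper half not yet over the jig (horizontal distance between board_foot and jig_rim below 0.007 m and angle between the x axis of board_foot and the x axis of jig, either way round below 0.2 rad and angle between board_foot's own z axis and vertical below 0.06 rad and z of board_foot in the frame of jig_rim below -0.0055 m and contact force between the fingers and board below 0.1 N and linear speed of board below 0.02 m/s and horizontal distance between upper_foot and jig_rim above 0.05 m), for 0.2 s.
At the end, for the whole second after the job is handed in: Board flat in the pocket (within 7 mm, 0.2 rad); upper half over it on both dowels (3 mm, 0.04 rad), legs at most 1.3 mm off the rim, level to 0.025 rad, pin bed pressed in over 2.7 mm, the fingers still holding it down (over 3 N), at rest (horizontal distance between board_foot and jig_rim below 0.007 m and angle between the x axis of board_foot and the x axis of jig, either way round below 0.2 rad and angle between board_foot's own z axis and vertical below 0.06 rad and z of board_foot in the frame of jig_rim below -0.0095 m and horizontal distance between upper_foot and jig_rim below 0.003 m and angle between the x axis of upper_foot and the x axis of jig, either way round below 0.04 rad and z of upper_foot in the frame of jig_rim below 0.0013 m and angle between upper_foot's own z axis and vertical below 0.025 rad and value of joint bed above 0.0027 m and contact force between the fingers and upper above 3 N and linear speed of upper below 0.01 m/s); the arm keeps its last pose, push and grip.
It fails at once if the orange solder reel is pushed more than 30 mm (distance of reel from where it was at the start of the episode above 0.03 m).
It fails at once if the small jar is pushed more than 30 mm (distance of flux from where it was at the start of the episode above 0.03 m).
It fails at once if the screwdriver is pushed more than 30 mm (distance of driver from where it was at the start of the episode above 0.03 m).
It fails at once if the red parts bin is pushed more than 30 mm (distance of bin from where it was at the start of the episode above 0.03 m).
It also fails if it takes over 51 s, if anything falls off the work surface, if the arm or the gripper's body presses on something with over 40 N, if the wrist force passes 120 N, or if a joint passes its speed limit or range.

## Working session

There is one attempt and no reset: what is moved stays moved. The work goes in short steps, Python scripts to look and compute and a tool call to move; the robot and the scene stay as the last step left them, time stands still between calls to the robot, and variables do not carry over. Pictures are saved under pics/ and viewed, and the job is handed in when it is done.

Besides the shell and the picture viewer there is one more tool, called after "Emit:" as name(argument=value, ...), one argument or row to a line, values as JSON. carry_out: Moves the arm, as the interface text tells. Its arguments: {"type":"object","properties":{"angular":{"type":"array","items":{"type":"array","items":{"type":"number"}}},"slide":{"type":"array","items":{"type":"array","items":{"type":"number"}}},"gripper":{"type":"array","items":{"type":"number"}},"newtons":{"type":"number"}},"required":["angular","slide","gripper"]}

```bash
mkdir -p pics; ls; cat > h.py <<'E'
import numpy as np,cv2
from plant import telemetry, optics, ticket
def grab(n,save=None):
    f=optics.grab_frame(n)
    np.savez('last_%s.npz'%n,**{k:np.asarray(v) for k,v in f.items()})
    if save: cv2.imwrite('pics/'+save,cv2.cvtColor(f['pixels'],cv2.COLOR_RGB2BGR))
    return f
def last(n): return np.load('last_%s.npz'%n)
def und(f,uv):
    K=np.array(f['intrinsics'],float);k1=float(f['k1'])
    uv=np.asarray(uv,float).reshape(-1,1,2)
    return cv2.undistortPoints(uv,K,np.array([k1,0,0,0,0.])).reshape(-1,2)
def plane(f,uv,z):
    s=und(f,uv);R=cv2.Rodrigues(np.array(f['rvec'],float))[0];t=np.array(f['tvec'],float).reshape(3)
    d=np.c_[s,np.ones(len(s))]@R; c=-R.T@t
    return c+d*((z-c[2])/d[:,2])[:,None]
def cloud(f):
    H,W=f['range_z'].shape
    u,v=np.meshgrid(np.arange(W),np.arange(H))
    s=und(f,np.c_[u.ravel(),v.ravel()]);R=cv2.Rodrigues(np.array(f['rvec'],float))[0];t=np.array(f['tvec'],float).reshape(3)
    z=f['range_z'].ravel()[:,None].astype(float)
    P=(np.c_[s,np.ones(len(s))]*z-t)@R
    P[z[:,0]<=0]=np.nan
    return P.reshape(H,W,3)
def proj(f,P):
    return cv2.projectPoints(np.asarray(P,float).reshape(-1,1,3),np.array(f['rvec'],float),np.array(f['tvec'],float),np.array(f['intrinsics'],float),np.array([float(f['k1']),0,0,0,0.]))[0].reshape(-1,2)
E
python3 - <<'E'
from h import *
for n in('side','top'):
    f=grab(n,n+'0.png'); print(n,f['intrinsics'],f['k1'],f['rvec'],f['tvec'])
    R=cv2.Rodrigues(np.array(f['rvec'],float))[0];print(-R.T@np.array(f['tvec']))
print(telemetry.read_state())
E
```

```text
pics
side [[455.83047698   0.         274.6728648 ]
 [  0.         455.83047698 208.27259158]
 [  0.           0.           1.        ]] -0.049541805311608594 [ 2.0887999  -0.84250096  0.44548878] [-514.37190647  252.73158828  940.33256621]
[ -63.73510989 -778.18297084  776.56046038]
top [[387.12113608   0.         278.32792959]
 [  0.         387.12113608 210.02784045]
 [  0.           0.           1.        ]] -0.09029218737382212 [ 2.13602164 -2.19848094  0.11553659] [-92.15230615 622.91101976 893.36818518]
[ 522.29801599 -107.89950205  954.03321761]
{'t': 0.1, 'qpos': array([ 1.16291356e+00,  2.21149114e-01,  1.52753388e+00, -9.19461371e-06,
        1.39472147e+00, -1.26099129e-01]), 'qd': array([-0.00225034, -0.00248245, -0.00033958, -0.00071822,  0.00138397,
        0.00093445]), 'joint_efforts': array([ 7.70976076e-04, -4.95946777e+01, -3.88518977e+01,  7.01984670e-02,
        5.15435636e-02, -8.50708534e-05]), 'position': array([173.56576076, 599.80787416, 221.52584222]), 'orientation': array([ 1.40425292e-01,  9.90090863e-01, -8.75004070e-04, -2.34640514e-04]), 'wrist_force': array([-0.36703455,  0.21079937,  0.54885017]), 'moment': array([ 0.04668152, -0.00438253, -0.0173469 ]), 'grip_width': 87.27868331702392}
```

View pics/top0.png

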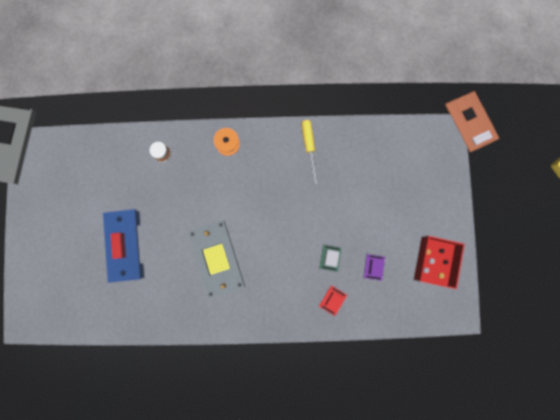

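View pics/side0.png

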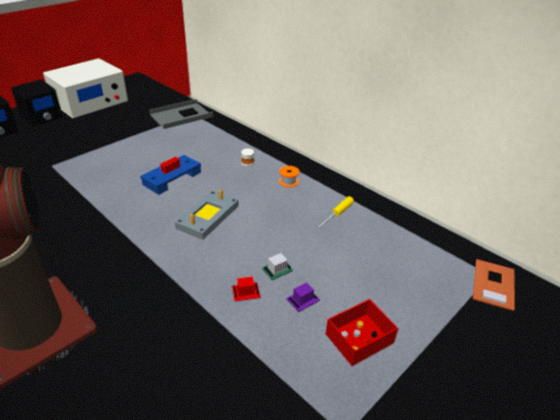

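The top view shows the blue upper half at (122,246), the jig with its yellow bed at (217,259) and the green board with its grey sink at (331,258). The look-alikes are the purple one at (375,267) and the red one at (333,300). Next I'll measure their positions.

```bash
cat > meas.py <<'E'
from h import *
def rect(P,m,name):
    p=P[m][:,:2];p=p[~np.isnan(p).any(1)].astype(np.float32)
    r=cv2.minAreaRect(p);print(name,'n',len(p),'mean',p.mean(0).round(1),'rect c',np.round(r[0],1),'size',np.round(r[1],1),'ang',round(r[2],2));return r
def big(m,seed=None):
    n,l,s,c=cv2.connectedComponentsWithStats(m.astype(np.uint8))
    o=[(s[i][4],i) for i in range(1,n)]
    if seed is not None: 
        i=min(range(1,n),key=lambda i:np.hypot(*(c[i]-seed))-0.05*s[i][4]);return l==i,c[i]
    i=max(o)[1];return l==i,c[i]
def hsv(f): return cv2.cvtColor(np.ascontiguousarray(f['pixels']),cv2.COLOR_RGB2HSV)
E
python3 - <<'E'
from meas import *
for n in('top','side'):
    f=last(n);P=cloud(f);h=hsv(f);H,S,V=[h[...,i].astype(int) for i in range(3)]
    bench=(P[...,2]<10)&(P[...,2]>-10);print(n,'bench z',np.nanmedian(P[bench][:,2]))
    x,y=P[...,0],P[...,1]
    on=(x>250)&(x<850)&(y<460)&(y>-600)
    print(np.unique(H[on&(S>120)&(V>60)]//5*5,return_counts=True))
    rect(P,big((H>95)&(H<125)&(S>120)&on&(P[...,2]>5))[0],'blue')
    def col(nm,m,z):
        b,c=big(m&on);uv=np.argwhere(b)[:,::-1];pz=P[b][:,2]
        q=plane(f,uv,z);r=cv2.minAreaRect(q[:,:2].astype(np.float32))
        print(nm,len(uv),'pix',c.round(1),'zmed',np.nanmedian(pz).round(1),'mean',q.mean(0).round(1),'rect',np.round(r[0],1),np.round(r[1],1),round(r[2],1))
    col('yellow bed',(H>22)&(H<35)&(S>120)&(y<300)&(y>-50)&(x<550),16)
    col('green',(H>50)&(H<90)&(S>70)&(y<100),6)
    col('redgrip',((H<6)|(H>174))&(S>120)&(y>200),64 if n=='side' else 64)
E
python3 - <<'E'
from h import *
f=last('top');c=f['pixels'][190:320,90:400];cv2.imwrite('pics/c0.png',cv2.cvtColor(cv2.resize(c,None,fx=2.5,fy=2.5,interpolation=cv2.INTER_CUBIC),cv2.COLOR_RGB2BGR))
f=last('side');c=f['pixels'][140:320,130:340];cv2.imwrite('pics/c1.png',cv2.cvtColor(cv2.resize(c,None,fx=3,fy=3,interpolation=cv2.INTER_CUBIC),cv2.COLOR_RGB2BGR))
E
```

```text
top bench z 1.3964753695812038
(array([  0,   5,  10,  15,  20,  25,  30, 105, 110, 135, 165, 170, 175]), array([2151,  148,  530,   14,   35,  520,  152,  888,  817,  314,    8,
         23,  276]))
blue n 1701 mean [544.8 267.1] rect c [545.5 269.8] size [165.3  80.1] ang 4.12
yellow bed 454 pix [215.8 258.9] zmed 17.4 mean [507.7  44.1  16. ] rect [507.7  44.2] [57.5 45.9] 16.4
green 38 pix [322.9 256.1] zmed 7.2 mean [ 507.  -215.5    6. ] rect [ 506.9 -215.6] [ 4.5 49.1] 77.1
redgrip 260 pix [117.3 245.3] zmed 64.4 mean [545.1 267.4  64. ] rect [545.6 266.9] [56.  26.5] 0.6
side bench z 1.4436276184103525
(array([  0,   5,  10,  15,  20,  25,  75,  80, 100, 105, 110, 115, 120,
       125, 130, 135, 140, 150, 155, 160, 165, 170, 175]), array([3019,  100,  308,  159,   77,  399,   66,    6,    1,  828,   78,
         12,    5,    1,   10,  482,    9,    1,    7,    4,    6,   15,
        508]))
blue n 912 mean [530.3 258. ] rect c [557.4 292.8] size [203.6 128. ] ang 4.87
yellow bed 232 pix [207.1 211.3] zmed 17.2 mean [510.5  50.9  16. ] rect [510.6  51.2] [60.2 48.1] 16.8
green 144 pix [276.1 272.2] zmed 7.1 mean [ 490.8 -239.2    6. ] rect [ 500.3 -232.4] [46.8 60.7] 77.9
redgrip 193 pix [169.6 164.4] zmed 60.3 mean [534.5 257.2  64. ] rect [535.5 257.6] [77.9 51.8] 4.8
```

View pics/c0.png

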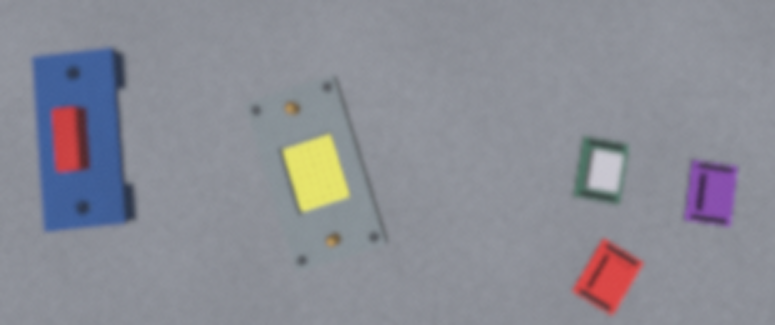

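View pics/c1.png

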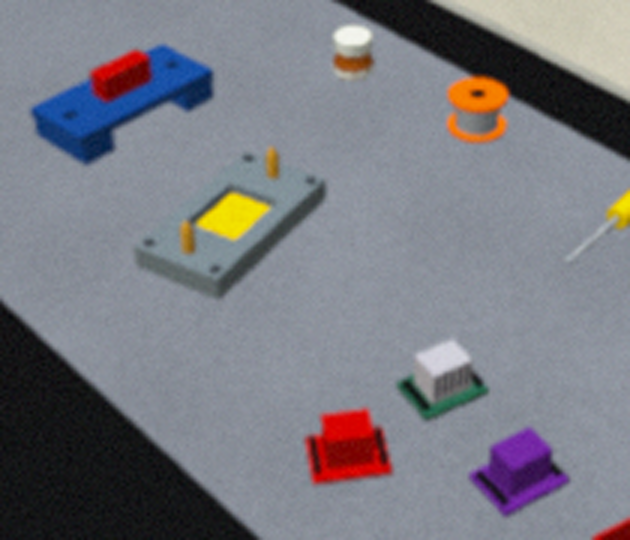

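The zoomed crops show the jig's long axis about 17° off world x. The brass dowels are near (291,107) and (333,240) in the top crop, and the board's sink is at (605,170). Next I'll measure landmarks in both views and triangulate them.

```bash
python3 - <<'E'
from meas import *
from scipy.optimize import least_squares
for n in('top','side'):
    f=last(n);P=cloud(f);h=hsv(f);H,S,V=[h[...,i].astype(int) for i in range(3)]
    x,y=P[...,0],P[...,1]
    near=np.hypot(x-509,y-46)<140
    m=near&(H>8)&(H<22)&(S>90)
    k,l,s,c=cv2.connectedComponentsWithStats(m.astype(np.uint8))
    for i in range(1,k):
        if s[i][4]>3:
            uv=np.argwhere(l==i)[:,::-1]
            print(n,'brass',s[i],c[i].round(1),'z24',plane(f,[c[i]],24)[0].round(1),'cloud',np.nanmedian(P[l==i],0).round(1),'zr',np.nanmin(P[l==i][:,2]).round(),np.nanmax(P[l==i][:,2]).round())
    # jig block top from depth
    z=P[...,2]
    m=near&(z>21)&(z<29)&(S<70); b,_=big(m)
    uv=np.argwhere(b)[:,::-1].astype(float);q=plane(f,uv,24);r=cv2.minAreaRect(q[:,:2].astype(np.float32));print(n,'rim',r,'zmed',np.nanmedian(z[b]))
    # blue top plate
    m=(H>95)&(H<125)&(S>120)&(z>28)&(z<45)&(y>200); b,_=big(m)
    q=plane(f,np.argwhere(b)[:,::-1].astype(float),34);r=cv2.minAreaRect(q[:,:2].astype(np.float32));print(n,'plate',r,np.nanmedian(z[b]))
    # red grip top
    m=((H<6)|(H>174))&(S>100)&(z>58)&(z<72)&(y>200);b,_=big(m)
    q=plane(f,np.argwhere(b)[:,::-1].astype(float),64);r=cv2.minAreaRect(q[:,:2].astype(np.float32));print(n,'grip',r,np.nanmedian(z[b]),b.sum())
    # board sink top
    m=(np.hypot(x-500,y+228)<38)&(z>32)&(z<42);b,_=big(m)
    q=plane(f,np.argwhere(b)[:,::-1].astype(float),36);r=cv2.minAreaRect(q[:,:2].astype(np.float32));print(n,'sink',r,np.nanmedian(z[b]),b.sum())
    m=(np.hypot(x-500,y+228)<48)&(z>4);b,_=big(m)
    q=plane(f,np.argwhere(b&(z<15))[:,::-1].astype(float),6);r=cv2.minAreaRect(q[:,:2].astype(np.float32));print(n,'board',r,b.sum())
E
```

```text
top brass [205 232   4   3  10] [206.2 233. ] z24 [570.3  65.2  24. ] cloud [568.8  60.3  52.7] zr 47.0 57.0
top brass [221 285   4   3   9] [222.7 285.9] z24 [443.3  27.5  24. ] cloud [445.8  22.9  52.5] zr 48.0 56.0
top rim ((508.62628173828125, 43.807498931884766), (171.01263427734375, 91.72506713867188), 16.27489471435547) zmed 25.12851753041499
top plate ((545.590087890625, 269.3406677246094), (165.19044494628906, 79.77006530761719), 4.5676469802856445) 35.17307199317312
top grip ((545.6373901367188, 268.1363830566406), (55.966243743896484, 24.072179794311523), 0.5983079075813293) 64.80268517893828 228
top sink ((503.3940124511719, -233.35939025878906), (28.738962173461914, 36.01676559448242), 77.94503784179688) 37.17687228206391 188
top board ((503.9019470214844, -236.19073486328125), (57.11591720581055, 62.36663818359375), 78.73896789550781) 477
side brass [219 189   4  10  35] [220.4 194.1] z24 [582.2  80.7  24. ] cloud [566.3  59.3  42.6] zr 27.0 56.0
side brass [190 214   5  10  39] [192.  218.6] z24 [455.5  43.9  24. ] cloud [441.9  23.3  42.7] zr 19.0 57.0
side rim ((504.83056640625, 43.297515869140625), (177.0814208984375, 95.62591552734375), 16.465234756469727) zmed 25.066557719937844
side plate ((542.8632202148438, 268.773193359375), (175.17727661132812, 92.4170150756836), 4.917808532714844) 35.39191986306261
side grip ((1180.9410400390625, 2059.046875), (89.61837005615234, 1102.7625732421875), 89.830810546875) 64.78447450071418 420
side sink ((499.3362731933594, -233.10813903808594), (33.33659744262695, 38.78736877441406), 79.697265625) 36.65727614213955 152
side board ((502.6253967285156, -223.12974548339844), (69.49507904052734, 62.09935760498047), 75.97418975830078) 461
```

```bash
cat > go.py <<'E'
import sys
from h import *
from scipy.spatial.transform import Rotation as Ro
def st():
    s=telemetry.read_state();R=Ro.from_quat(s['orientation']);return s,R
def plan(x,y,z,yaw=None):
    s,R=st();M=R.as_matrix();yw=np.degrees(np.arctan2(M[1,1],M[0,1]))
    d=np.array([x,y,z])-s['position']
    print('t',round(s['t'],2),'pos',s['position'].round(1),'yawY',round(yw,2),'tilt',np.degrees(np.arccos(-M[2,2])).round(2),'zaxis',M[:,2].round(4),'F',s['wrist_force'].round(1),'w',round(s['grip_width'],1),'q',s['qpos'].round(2))
    print('world d',d.round(1),'tool shift',(M.T@d).round(1))
    if yaw is not None:
        e=(yaw-yw+90)%180-90
        T=Ro.from_euler('z',e,degrees=True)
        # full orientation correct: tool z down, y at yaw
        a=np.radians(yw+e);Y=np.array([np.cos(a),np.sin(a),0]);Z=np.array([0,0,-1.]);X=np.cross(Y,Z)
        D=np.c_[X,Y,Z]
        print('turn tool rotvec deg',Ro.from_matrix(M.T@D).as_rotvec(degrees=True).round(2),'shift after turn',(D.T@d).round(1))
if __name__=='__main__': plan(*map(float,sys.argv[1:]))
E
python3 go.py 502 -233 120 78
```

```text
t 0.1 pos [173.6 599.8 221.5] yawY 73.86 tilt 0.1 zaxis [-7.0e-04 -1.7e-03 -1.0e+00] F [-0.4  0.2  0.5] w 87.3 q [ 1.16  0.22  1.53 -0.    1.39 -0.13]
world d [ 328.4 -832.8 -101.5] tool shift [-547.1 -708.5  102.7]
turn tool rotvec deg [-0.1  -0.02 -4.14] shift after turn [-494.4 -746.3  101.5]
```

Emit:
carry_out(
  angular=[
    [0,0,-4.1],
    [0,0,0],
    [0,0,0],
    [0,0,0],
    [0,0,0],
    [0,0,0],
    [0,0,0],
    [0,0,0],
  ],
  slide=[
    [0,0,0],
    [-26,-39,0],
    [-26,-39,0],
    [-26,-39,0],
    [-26,-39,0],
    [-26,-39,0],
    [-26,-39,0],
    [-26,-39,0],
  ],
  gripper=[60,60,60,60,60,60,60,60],
  newtons=30,
)

```text
t: 0.9
position: [294.8, 293.6, 222.2]
orientation: [0.105, 0.995, -0.0, -0.0]
wrist_force: [0.2, 0.0, -0.2]
grip_width: 60.3
```

Emit:
carry_out(
  angular=[
    [0,0,0],
    [0,0,0],
    [0,0,0],
    [0,0,0],
    [0,0,0],
    [0,0,0],
    [0,0,0],
    [0,0,0],
  ],
  slide=[
    [-26,-39,0],
    [-26,-39,0],
    [-26,-39,0],
    [-26,-39,0],
    [-26,-39,0],
    [-26,-39,0],
    [-26,-39,0],
    [-26,-39,0],
  ],
  gripper=[60,60,60,60,60,60,60,60],
)

```text
t: 1.7
position: [433.3, -55.2, 222.4]
orientation: [0.105, 0.994, 0.0, 0.0]
wrist_force: [0.9, 0.7, 0.6]
grip_width: 60.1
```

```bash
python3 go.py 502 -233 120 78
```

```text
t 1.7 pos [433.3 -55.2 222.4] yawY 77.92 tilt 0.02 zaxis [ 2.e-04  2.e-04 -1.e+00] F [0.9 0.7 0.6] w 60.1 q [-0.31 -0.25  1.99  0.    1.4  -1.67]
world d [  68.7 -177.8 -102.4] tool shift [-104.4 -159.5  102.4]
turn tool rotvec deg [ 0.01  0.01 -0.08] shift after turn [-104.2 -159.7  102.4]
```

Emit:
carry_out(
  angular=[
    [0,0,0],
    [0,0,0],
    [0,0,0],
    [0,0,0],
    [0,0,0],
    [0,0,0],
    [0,0,0],
    [0,0,0],
  ],
  slide=[
    [-20,-32,10],
    [-20,-32,10],
    [-20,-32,20],
    [-20,-32,20],
    [-20,-25,20],
    [-4,-6,20],
    [0,0,0],
    [0,0,0],
  ],
  gripper=[60,60,60,60,60,60,60,60],
)

```text
t: 2.5
position: [500.9, -229.8, 122.0]
orientation: [0.105, 0.994, 0.001, -0.001]
wrist_force: [0.2, -0.6, -0.1]
grip_width: 60.1
```

```bash
python3 - <<'E'
from h import *
for n in('side','top'):
    f=grab(n);a=[proj(f,[[502,-233,100]])[0]][0].astype(int)
    s=telemetry.read_state()
    im=f['pixels'].copy();c=im[max(0,a[1]-80):a[1]+80,max(0,a[0]-100):a[0]+100]
    print(n,a,proj(f,[s['position']]))
    cv2.imwrite('pics/b_%s.png'%n,cv2.cvtColor(cv2.resize(c,None,fx=4,fy=3.75,interpolation=cv2.INTER_CUBIC),cv2.COLOR_RGB2BGR))
E
python3 go.py 502 -233 120 78
```

```text
side [278 238] [[277.70543278 230.41152011]]
top [335 258] [[335.99669146 258.84265353]]
t 2.6 pos [ 502.  -229.9  123.7] yawY 78.0 tilt 0.07 zaxis [ 1.1e-03 -6.0e-04 -1.0e+00] F [ 0.3 -0.2  0.9] w 59.7 q [-0.57  0.14  1.81  0.    1.19 -1.93]
world d [-0.  -3.1 -3.7] tool shift [-0.6 -3.   3.7]
turn tool rotvec deg [-0.02  0.07 -0.  ] shift after turn [-0.6 -3.   3.7]
```

View pics/b_side.png

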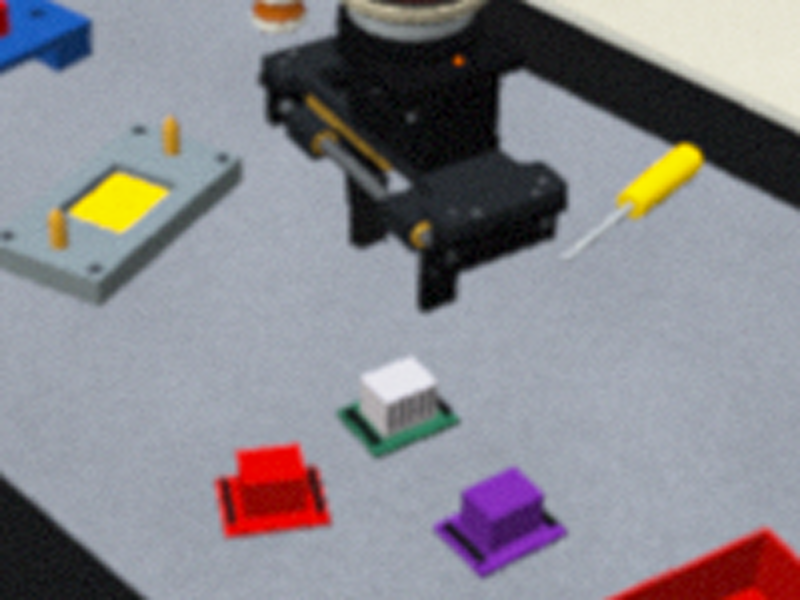

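View pics/b_top.png

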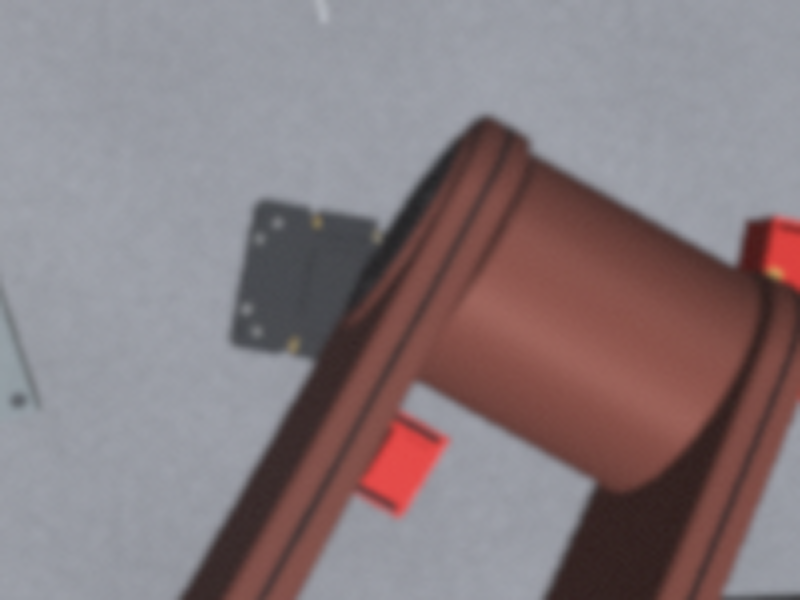

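The side view shows the open fingers right above the board. The finger tips' midpoint is within about 1 px of the projected TCP, so the side calibration agrees with the robot. Descending.

Emit:
carry_out(
  angular=[
    [0,0,0],
    [0,0,0],
    [0,0,0],
    [0,0,0],
    [0,0,0],
    [0,0,0],
    [0,0,0],
    [0,0,0],
  ],
  slide=[
    [0,-3,5],
    [0,0,25],
    [0,0,25],
    [0,0,25],
    [0,0,20],
    [0,0,10],
    [0,0,0],
    [0,0,0],
  ],
  gripper=[60,60,60,60,60,60,60,60],
)

```text
t: 3.4
position: [501.7, -233.6, 13.6]
orientation: [0.105, 0.994, -0.0, 0.001]
wrist_force: [0.6, -0.2, 1.0]
grip_width: 59.8
```

```bash
python3 - <<'E'
from h import *
f=grab('side');a=[proj(f,[[502,-233,30]])[0]][0].astype(int)
c=f['pixels'][a[1]-60:a[1]+60,a[0]-80:a[0]+80]
cv2.imwrite('pics/d_side.png',cv2.cvtColor(cv2.resize(c,None,fx=5,fy=5,interpolation=cv2.INTER_CUBIC),cv2.COLOR_RGB2BGR))
E
python3 go.py 502 -233 13 78
```

```text
t 3.45 pos [ 502.1 -233.9   14. ] yawY 77.97 tilt 0.14 zaxis [ 0.002  -0.0013 -1.    ] F [-0.7 -0.5  0.2] w 59.8 q [-0.58  0.3   1.86 -0.    0.98 -1.94]
world d [-0.1  0.9 -1. ] tool shift [0.2 0.8 1. ]
turn tool rotvec deg [-0.05  0.13 -0.03] shift after turn [0.2 0.8 1. ]
```

View pics/d_side.png

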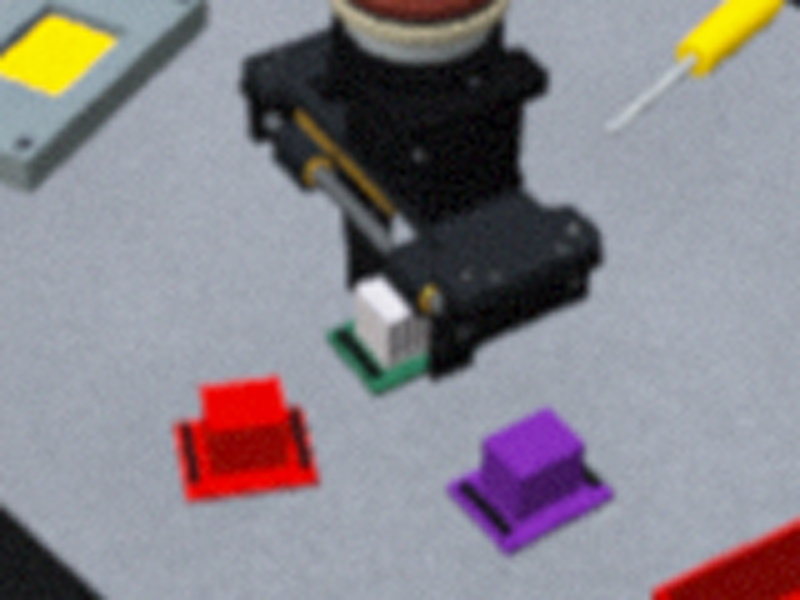

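The sink at about (390,320) sits between the open fingers. Closing and lifting.

Emit:
carry_out(
  angular=[
    [0,0,0],
    [0,0,0],
    [0,0,0],
    [0,0,0],
    [0,0,0],
    [0,0,0],
    [0,0,0],
    [0,0,0],
  ],
  slide=[
    [0,0,0],
    [0,0,0],
    [0,0,0],
    [0,0,0],
    [0,0,0],
    [0,0,0],
    [0,0,0],
    [0,0,0],
  ],
  gripper=[20,20,20,20,20,20,20,20],
  newtons=30,
)

```text
t: 4.25
position: [501.1, -233.2, 12.7]
orientation: [0.105, 0.994, 0.0, 0.0]
wrist_force: [-0.9, 1.3, 2.0]
grip_width: 27.8
```

Emit:
carry_out(
  angular=[
    [0,0,0],
    [0,0,0],
    [0,0,0],
    [0,0,0],
    [0,0,0],
    [0,0,0],
    [0,0,0],
    [0,0,0],
  ],
  slide=[
    [0,0,0],
    [0,0,-10],
    [0,0,-20],
    [0,0,-20],
    [0,0,-25],
    [0,0,-25],
    [0,0,-10],
    [0,0,0],
  ],
  gripper=[20,20,20,20,20,20,20,20],
)

```text
t: 5.05
position: [502.1, -234.1, 124.5]
orientation: [0.105, 0.994, -0.001, 0.002]
wrist_force: [0.8, 0.4, -1.7]
grip_width: 27.9
```

```bash
python3 - <<'E'
from h import *
f=grab('side','e_full.png');s=telemetry.read_state();a=proj(f,[s['position']])[0].astype(int);print(s['position'],a)
c=f['pixels'][a[1]-60:a[1]+60,a[0]-80:a[0]+80]
cv2.imwrite('pics/e_side.png',cv2.cvtColor(cv2.resize(c,None,fx=5,fy=5,interpolation=cv2.INTER_CUBIC),cv2.COLOR_RGB2BGR))
E
python3 go.py 506.5 43 120 106.5
```

```text
[ 501.20557352 -233.52731462  122.82181535] [278 231]
t 5.1 pos [ 501.2 -233.5  122.8] yawY 77.95 tilt 0.07 zaxis [ 9.e-04 -7.e-04 -1.e+00] F [ 0.5 -0.4 -1.9] w 27.5 q [-0.58  0.14  1.81 -0.    1.19 -1.94]
world d [  5.3 276.5  -2.8] tool shift [ 52.5 271.5   2.6]
turn tool rotvec deg [ -0.04   0.05 -28.55] shift after turn [-83.6 263.6   2.8]
```

View pics/e_side.png

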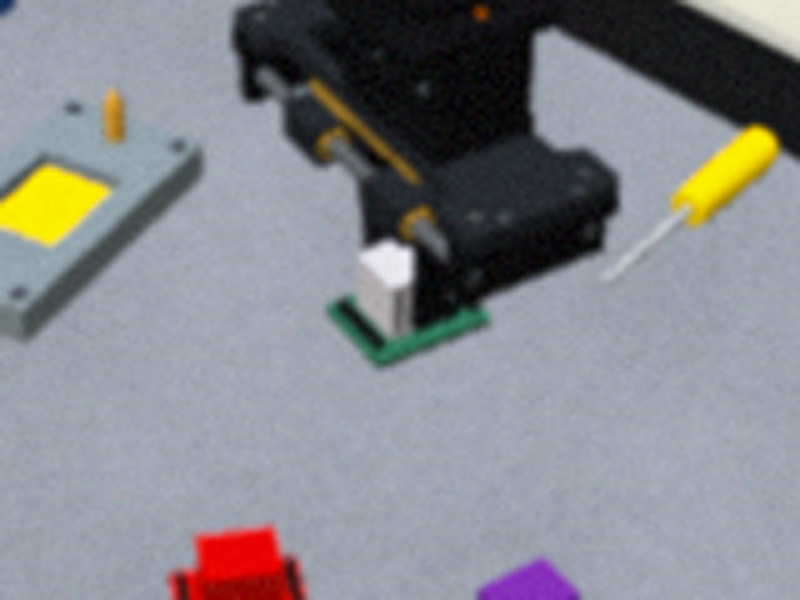

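The board is gripped and level. From the pixels I'll check the board's position relative to the TCP and refine the jig from the side view alone, since that view agrees with the robot.

```bash
python3 - <<'E'
from meas import *
f=last('side');h=hsv(f);H,S,V=[h[...,i].astype(int) for i in range(3)];P=cloud(f)
s=telemetry.read_state();tcp=s['position']
m=(H>60)&(H<90)&(S>70);b,c=big(m);print('green',b.sum(),c,np.nanmedian(P[b],0).round(1))
uv=np.argwhere(b)[:,::-1].astype(float)
L=uv[uv[:,0].argmin()];Rr=uv[uv[:,0].argmax()];B=uv[uv[:,1].argmax()]
print(L,B,Rr)
q=plane(f,uv,tcp[2]-13.4+6);r=cv2.minAreaRect(q[:,:2].astype(np.float32));print('held rect',r,'tcp',tcp)
# jig corners in side view: undistort rim by grey mask
x,y,z=P[...,0],P[...,1],P[...,2]
near=np.hypot(x-506,y-43)<120
m=near&(z>19.5)&(z<30);b,_=big(m);
# edges by color: use top surface brightness
c=f['pixels'];u0=130;v0=160
cv2.imwrite('pics/j_side.png',cv2.cvtColor(cv2.resize(c[170:260,160:260],None,fx=6.6,fy=6.6,interpolation=cv2.INTER_CUBIC),cv2.COLOR_RGB2BGR))
# projections of hypothesised jig features
for cx,cy,a in((506.5,43,16.5),):
    ca,sa=np.cos(np.radians(a)),np.sin(np.radians(a))
    def w(px,py,pz): return [cx+ca*px-sa*py,cy+sa*px+ca*py,pz]
    pts=[w(85,45,24),w(85,-45,24),w(-85,-45,24),w(-85,45,24),w(65,0,54),w(-65,0,54),w(65,0,24),w(-65,0,24),w(85,-45,0),w(-85,-45,0)]
    for ff,nn,o in((f,'side',(160,170)),):
        p=proj(ff,pts);print(nn,p.round(1).tolist());print(((p-o)*6.6).round(0).tolist())
E
```

```text
green 162 [279.12962963 236.70987654] [ 486.1 -249.9  119.1]
[264. 232.] [273. 243.] [295. 234.]
held rect ((502.7258605957031, -233.23321533203125), (46.51396179199219, 59.9536247253418), 77.55441284179688) tcp [ 501.20557352 -233.52731462  122.82181535]
side [[212.1, 190.7], [238.3, 200.0], [202.3, 233.6], [174.5, 222.5], [220.5, 190.0], [191.9, 214.7], [221.0, 198.8], [192.9, 223.8], [238.6, 206.8], [203.0, 240.8]]
[[344.0, 137.0], [517.0, 198.0], [279.0, 420.0], [96.0, 346.0], [399.0, 132.0], [210.0, 295.0], [403.0, 190.0], [217.0, 355.0], [519.0, 243.0], [284.0, 467.0]]
```

View pics/j_side.png

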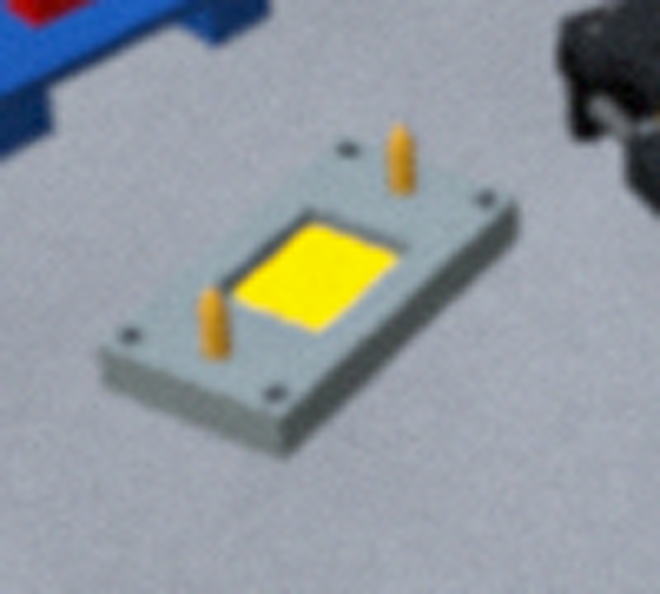

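The side view shows the jig's dowel tips at crop (400,125) and (212,290), with corners at (287,457), (517,203) and (101,352). I'll solve the jig pose from these points.

```bash
python3 - <<'E'
from meas import *
from scipy.optimize import least_squares
f=last('side')
loc=[(65,0,54),(-65,0,54),(65,0,24),(-65,0,24),(85,-45,24),(-85,45,24),(-85,-45,0),(85,-45,0)]
obs=np.array([(400,125),(212,290),(403,190),(216,356),(517,203),(101,352),(287,457),(517,243)])/6.6-0.5+np.array([160,170])
loc=np.array(loc,float)
def W(p):
    a=np.radians(p[2]);R=np.array([[np.cos(a),-np.sin(a)],[np.sin(a),np.cos(a)]])
    return np.c_[loc[:,:2]@R.T+p[:2],loc[:,2]]
r=least_squares(lambda p:(proj(f,W(p))-obs).ravel(),[507,44,16]);print(r.x,r.fun.reshape(-1,2).round(1).tolist())
E
python3 go.py 508 44.5 120 106.5
```

```text
[507.74232081  46.16745977  16.87950935] [[-0.1, 0.9], [0.0, 0.6], [-0.0, -0.2], [0.5, -0.4], [-0.0, -1.1], [-0.5, -1.0], [-0.1, 1.2], [0.2, -0.3]]
t 5.1 pos [ 501.2 -233.5  122.8] yawY 77.95 tilt 0.07 zaxis [ 9.e-04 -7.e-04 -1.e+00] F [ 0.5 -0.4 -1.9] w 27.5 q [-0.58  0.14  1.81 -0.    1.19 -1.94]
world d [  6.8 278.   -2.8] tool shift [ 51.4 273.3   2.6]
turn tool rotvec deg [ -0.04   0.05 -28.55] shift after turn [-85.5 264.6   2.8]
```

Emit:
carry_out(
  angular=[
    [0,0,-7.2],
    [0,0,-7.2],
    [0,0,-7.2],
    [0,0,-7.1],
    [0,0,0],
    [0,0,0],
    [0,0,0],
    [0,0,0],
  ],
  slide=[
    [0,0,0],
    [0,0,0],
    [0,0,0],
    [0,0,0],
    [-14,44,0],
    [-14,44,0],
    [-14,44,0],
    [-14,44,0],
  ],
  gripper=[20,20,20,20,20,20,20,20],
)

```text
t: 5.9
position: [502.6, -46.8, 120.5]
orientation: [-0.144, 0.99, 0.001, -0.001]
wrist_force: [0.6, 0.5, -1.3]
grip_width: 27.9
```

Emit:
carry_out(
  angular=[
    [0,0,0],
    [0,0,0],
    [0,0,0],
    [0,0,0],
    [0,0,0],
    [0,0,0],
    [0,0,0],
    [0,0,0],
  ],
  slide=[
    [-14,44,0],
    [-14,44,10],
    [0,0,15],
    [0,0,15],
    [0,0,10],
    [0,0,0],
    [0,0,0],
    [0,0,0],
  ],
  gripper=[20,20,20,20,20,20,20,20],
)

```text
t: 6.7
position: [506.4, 43.2, 73.1]
orientation: [-0.144, 0.99, -0.0, 0.0]
wrist_force: [-0.6, -0.6, -1.3]
grip_width: 27.7
```

```bash
python3 - <<'E'
from h import *
f=grab('side');s=telemetry.read_state();a=proj(f,[[508,45,40]])[0].astype(int);print(s['position'],a)
c=f['pixels'][a[1]-50:a[1]+40,a[0]-60:a[0]+60]
cv2.imwrite('pics/g_side.png',cv2.cvtColor(cv2.resize(c,None,fx=6.6,fy=6.6,interpolation=cv2.INTER_CUBIC),cv2.COLOR_RGB2BGR))
E
python3 go.py 508 45 29 106.7
```

```text
[506.53318285  43.28503245  73.2746349 ] [207 205]
t 6.75 pos [506.5  43.3  73.3] yawY 106.61 tilt 0.08 zaxis [ 1.3e-03 -1.0e-04 -1.0e+00] F [-0.6  0.8 -0.9] w 27.8 q [-0.07  0.11  1.96  0.    1.08 -1.93]
world d [  1.5   1.7 -44.3] tool shift [-1.8  1.2 44.3]
turn tool rotvec deg [-0.03  0.07 -0.09] shift after turn [-1.9  1.2 44.3]
```

View pics/g_side.png

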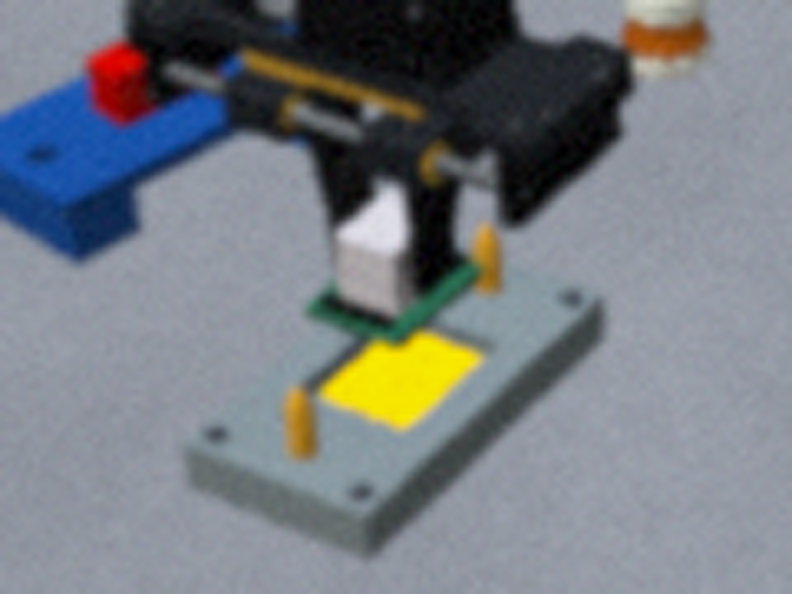

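The board hangs above the pocket: its carrier spans (305–480, 260–340) and the yellow bed is at (400,380). I'll compare board and TCP once more.

```bash
python3 - <<'E'
from meas import *
f=grab('side');h=hsv(f);H,S,V=[h[...,i].astype(int) for i in range(3)]
tcp=telemetry.read_state()['position']
b,c=big((H>60)&(H<90)&(S>60));uv=np.argwhere(b)[:,::-1].astype(float)
for dz in(-13.4,-13.4+6):
    q=plane(f,uv,tcp[2]+dz);r=cv2.minAreaRect(q[:,:2].astype(np.float32));print('held',r)
print(tcp)
# project expected carrier corners
a=np.radians(16.6)
for off in(0,1.5):
  pts=[]
  for px,py in((30,-23),(-30,-23),(-30,23)):
    px+=off
    for pz in (-13.4,-7.4): pts.append([tcp[0]+np.cos(a)*px-np.sin(a)*py,tcp[1]+np.sin(a)*px+np.cos(a)*py,tcp[2]+pz])
  print(((proj(f,pts)+.5-[147,155])*6.6).round(0).tolist())
E
```

```text
held ((506.92047119140625, 40.92061233520508), (41.37106704711914, 68.83268737792969), 68.75719451904297)
held ((502.1426086425781, 34.0627326965332), (41.02469253540039, 68.25638580322266), 68.7571792602539)
[506.53971263  43.29433645  73.3231942 ]
[[485.0, 280.0], [484.0, 268.0], [399.0, 357.0], [398.0, 344.0], [305.0, 322.0], [304.0, 310.0]]
[[487.0, 279.0], [486.0, 267.0], [401.0, 355.0], [400.0, 342.0], [307.0, 320.0], [306.0, 308.0]]
```

Emit:
carry_out(
  angular=[
    [0,0,0],
    [0,0,0],
    [0,0,0],
    [0,0,0],
    [0,0,0],
    [0,0,0],
    [0,0,0],
    [0,0,0],
  ],
  slide=[
    [-1,0.8,10],
    [0,0,10],
    [0,0,8],
    [0,0,4],
    [0,0,4],
    [0,0,4],
    [0,0,3],
    [0,0,0],
  ],
  gripper=[20,20,20,20,20,20,20,20],
)

```text
t: 7.6
position: [506.3, 44.8, 29.2]
orientation: [-0.145, 0.989, 0.0, -0.0]
wrist_force: [-0.4, 0.6, -0.3]
grip_width: 27.4
```

```bash
python3 - <<'E'
from h import *
f=grab('side');a=(207,205)
c=f['pixels'][a[1]-50:a[1]+40,a[0]-60:a[0]+60]
cv2.imwrite('pics/i_side.png',cv2.cvtColor(cv2.resize(c,None,fx=6.6,fy=6.6,interpolation=cv2.INTER_CUBIC),cv2.COLOR_RGB2BGR))
E
python3 go.py 507.3 44.3 29.5 106.7
```

```text
t 7.65 pos [506.5  44.8  29.5] yawY 106.65 tilt 0.01 zaxis [-2.e-04  0.e+00 -1.e+00] F [ 0.5 -0.8 -1.4] w 28.0 q [-0.07  0.18  1.97  0.    0.99 -1.93]
world d [ 0.8 -0.5  0. ] tool shift [-0.6 -0.7 -0. ]
turn tool rotvec deg [ 0.   -0.01 -0.05] shift after turn [-0.6 -0.7 -0. ]
```

View pics/i_side.png

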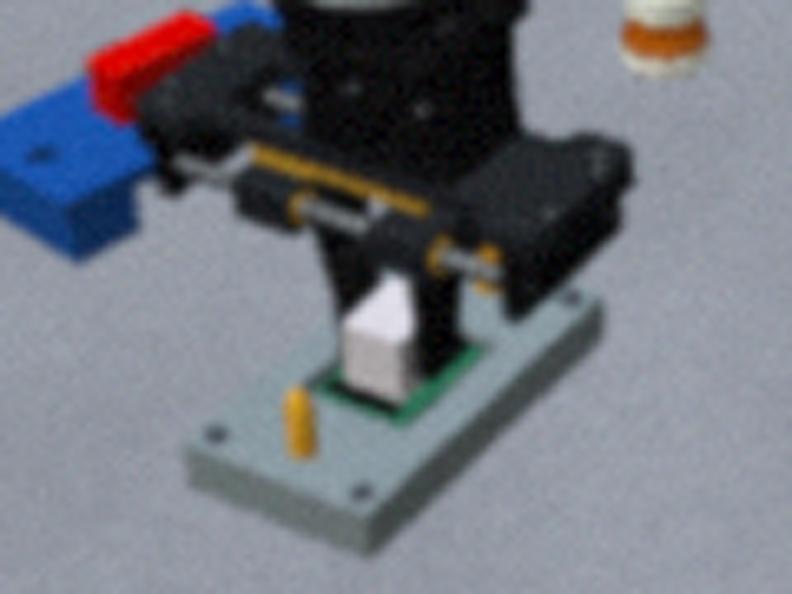

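The board is down inside the pocket, with the green edge below the rim line. Releasing and retreating.

Emit:
carry_out(
  angular=[
    [0,0,0],
    [0,0,0],
    [0,0,0],
    [0,0,0],
    [0,0,0],
    [0,0,0],
    [0,0,0],
    [0,0,0],
  ],
  slide=[
    [0,0,0],
    [0,0,0],
    [0,0,0],
    [0,0,0],
    [0,0,-5],
    [0,0,-25],
    [0,0,-40],
    [0,0,-40],
  ],
  gripper=[50,50,50,50,50,50,50,50],
)

```text
t: 8.45
position: [505.8, 44.8, 140.5]
orientation: [-0.145, 0.989, 0.0, -0.001]
wrist_force: [1.1, 0.5, 0.1]
grip_width: 49.6
```

```bash
python3 - <<'E'
from h import *
f=grab('side');a=(207,205)
c=f['pixels'][a[1]-65:a[1]+40,a[0]-65:a[0]+55]
cv2.imwrite('pics/k_side.png',cv2.cvtColor(cv2.resize(c,None,fx=5.7,fy=5.7,interpolation=cv2.INTER_CUBIC),cv2.COLOR_RGB2BGR))
E
python3 go.py 545 268.5 140 94.5
```

```text
t 8.5 pos [510.6  44.6 148.6] yawY 106.67 tilt 0.58 zaxis [ 1.010e-02 -7.000e-04 -9.999e-01] F [4.1 0.  4. ] w 49.9 q [-0.07  0.01  1.9  -0.    1.22 -1.93]
world d [ 34.4 223.9  -8.6] tool shift [-97.1 204.7   8.7]
turn tool rotvec deg [-0.15  0.56 12.17] shift after turn [-51.9 220.5   8.6]
```

View pics/k_side.png

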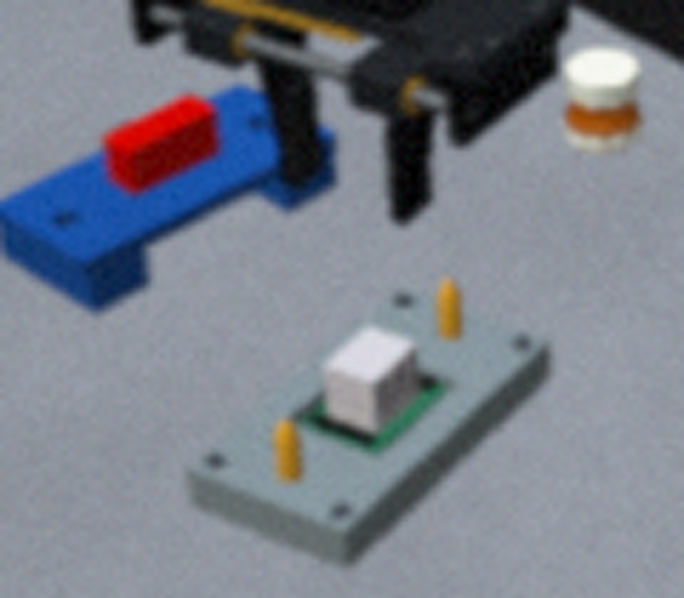

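The board sits level in the pocket, free of the fingers. Next I'll refine the upper half's pose from its holes and corners.

```bash
python3 - <<'E'
from meas import *
from scipy.optimize import least_squares
import os
S=cv2.imread('pics/side0.png');c=S[140:200,130:210];cv2.imwrite('pics/u_side.png',cv2.resize(c,None,fx=10,fy=10,interpolation=cv2.INTER_CUBIC))
T=cv2.imread('pics/top0.png');c=T[200:290,90:150];cv2.imwrite('pics/u_top.png',cv2.resize(c,None,fx=6.6,fy=6.6,interpolation=cv2.INTER_CUBIC))
E
```

View pics/u_side.png

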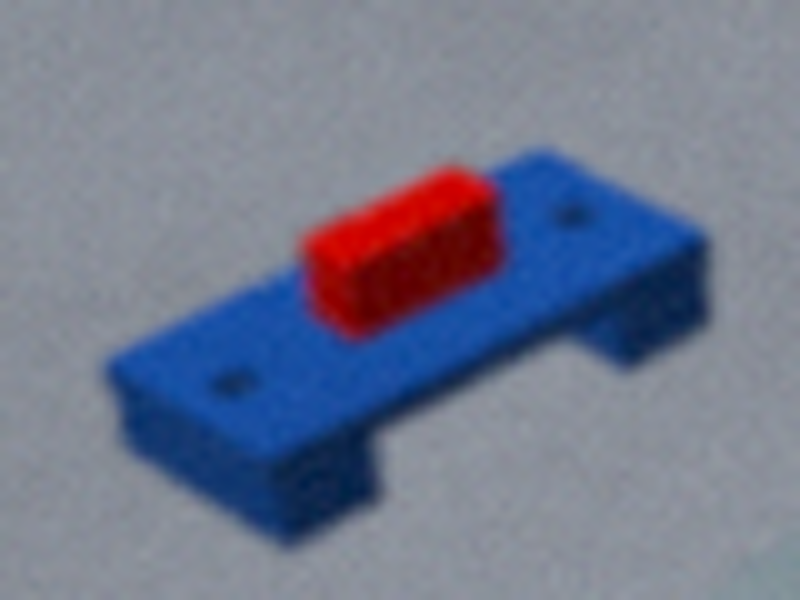

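View pics/u_top.png

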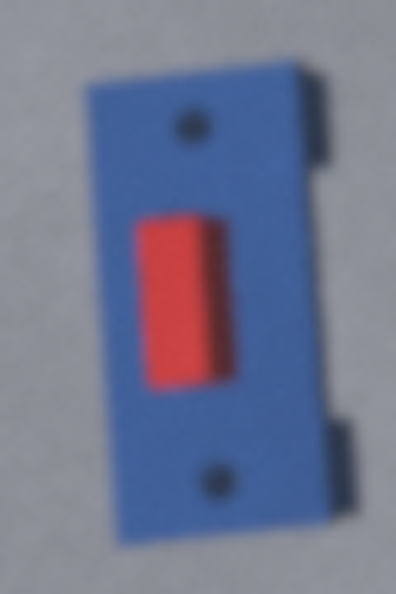

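Side crop: holes at (573,215) and (237,383). Top crop: holes at (193,126) and (219,482), with plate corners at (88,85), (300,62), (332,522) and (120,545).

```bash
python3 - <<'E'
from meas import *
from scipy.optimize import least_squares
fs=last('side');ft=last('top')
S=np.array([(573,215),(237,383),(110,368),(705,237),(545,150)])/10-0.5+[130,140]
T=np.array([(193,126),(219,482),(88,85),(300,62),(332,522),(120,545)])/6.6-0.5+[90,200]
for nm,f,obs,loc in(('side',fs,S,[(65,0),(-65,0),(-85,40),(85,-40),(85,40)]),('top',ft,T,[(65,0),(-65,0),(85,40),(85,-40),(-85,-40),(-85,40)])):
    w=plane(f,obs,34)[:,:2];loc=np.array(loc,float)
    print(nm,'holes mean',w[:2].mean(0).round(1),'ang',np.degrees(np.arctan2(*(w[0]-w[1])[::-1])).round(2),'dist',np.hypot(*(w[0]-w[1])).round(1),'corners mean',w[2:].mean(0).round(1))
    def r(p):
        a=np.radians(p[2]);R=np.array([[np.cos(a),-np.sin(a)],[np.sin(a),np.cos(a)]]);return (loc@R.T+p[:2]-w).ravel()
    print(least_squares(r,[545,268,4]).x.round(2))
E
```

```text
side holes mean [545.5 275.5] ang 4.88 dist 129.7 corners mean [572.5 288.4]
[545.51 273.72   5.37]
top holes mean [545.3 271.7] ang 4.74 dist 130.3 corners mean [545.7 270.6]
[545.53 270.96   4.6 ]
```

```bash
python3 go.py 545.5 272 140 94.8
```

```text
t 8.5 pos [510.6  44.6 148.6] yawY 106.67 tilt 0.58 zaxis [ 1.010e-02 -7.000e-04 -9.999e-01] F [4.1 0.  4. ] w 49.9 q [-0.07  0.01  1.9  -0.    1.22 -1.93]
world d [ 34.9 227.4  -8.6] tool shift [-98.6 207.9   8.7]
turn tool rotvec deg [-0.15  0.56 11.87] shift after turn [-53.8 223.7   8.6]
```

Emit:
carry_out(
  angular=[
    [0,0,6],
    [0,0,5.9],
    [0,0,0],
    [0,0,0],
    [0,0,0],
    [0,0,0],
    [0,0,0],
    [0,0,0],
  ],
  slide=[
    [0,0,0],
    [0,0,0],
    [-11.5,45,0],
    [-11.5,45,0],
    [-11.5,45,0],
    [-11.5,45,0],
    [-11.5,44,0],
    [0,0,0],
  ],
  gripper=[54,54,54,54,54,54,54,54],
)

```text
t: 9.3
position: [545.4, 277.9, 139.8]
orientation: [-0.044, 0.999, 0.001, 0.001]
wrist_force: [-0.2, -0.9, 0.1]
grip_width: 53.9
```

```bash
python3 go.py 545.5 272 36.5 94.8
```

```text
t 9.3 pos [545.4 277.9 139.8] yawY 95.02 tilt 0.15 zaxis [ 0.0012  0.0023 -1.    ] F [-0.2 -0.9  0.1] w 53.9 q [ 0.34  0.26  1.64  0.    1.24 -1.32]
world d [ 1.000e-01 -5.900e+00 -1.033e+02] tool shift [  0.6  -6.1 103.3]
turn tool rotvec deg [0.13 0.08 0.22] shift after turn [  0.4  -5.9 103.3]
```

```bash
python3 - <<'E'
from h import *
f=grab('side','l_side.png')
f=grab('side')
E
python3 go.py 545.5 272 36.5 94.8
```

```text
t 9.4 pos [544.9 273.7 139.3] yawY 94.89 tilt 0.04 zaxis [-4.e-04 -5.e-04 -1.e+00] F [-0.3 -0.4  0.1] w 53.9 q [ 0.34  0.26  1.65 -0.    1.24 -1.32]
world d [   0.6   -1.7 -102.8] tool shift [ -0.5  -1.6 102.8]
turn tool rotvec deg [-0.03 -0.03  0.09] shift after turn [ -0.4  -1.7 102.8]
```

Emit:
carry_out(
  angular=[
    [0,0,0],
    [0,0,0],
    [0,0,0],
    [0,0,0],
    [0,0,0],
    [0,0,0],
    [0,0,0],
    [0,0,0],
  ],
  slide=[
    [-0.5,-1.5,10],
    [0,0,30],
    [0,0,25],
    [0,0,10],
    [0,0,0],
    [0,0,0],
    [0,0,0],
    [0,0,0],
  ],
  gripper=[54,54,54,54,54,54,54,54],
)

```text
t: 10.2
position: [547.0, 271.5, 66.1]
orientation: [-0.041, 0.999, 0.0, 0.001]
wrist_force: [0.0, 0.2, 0.6]
grip_width: 54.5
```

```bash
python3 - <<'E'
from h import *
f=grab('side')
c=f['pixels'][120:220,110:240]
cv2.imwrite('pics/m_side.png',cv2.cvtColor(cv2.resize(c,None,fx=6,fy=6,interpolation=cv2.INTER_CUBIC),cv2.COLOR_RGB2BGR))
E
python3 go.py 545.5 272 36.5 94.8
```

```text
t 10.25 pos [546.8 271.6  65.9] yawY 94.76 tilt 0.13 zaxis [ 2.1e-03  7.0e-04 -1.0e+00] F [-0.2 -0.8  0.2] w 54.0 q [ 0.33  0.34  1.69 -0.    1.11 -1.32]
world d [ -1.3   0.4 -29.4] tool shift [ 1.4  0.5 29.4]
turn tool rotvec deg [ 0.03  0.13 -0.04] shift after turn [ 1.3  0.6 29.4]
```

View pics/m_side.png

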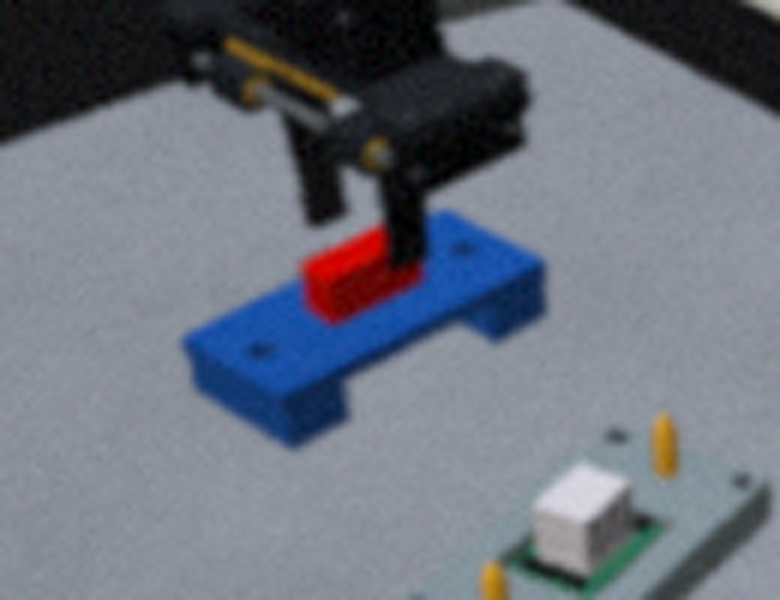

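The fingers straddle the red grip: their tips at (325,220) and (405,262) sit on both sides of the grip top at (360,249). Descending.

Emit:
carry_out(
  angular=[
    [0,0,0],
    [0,0,0],
    [0,0,0],
    [0,0,0],
    [0,0,0],
    [0,0,0],
    [0,0,0],
    [0,0,0],
  ],
  slide=[
    [1,0,10],
    [0,0,10],
    [0,0,6],
    [0,0,2.5],
    [0,0,0],
    [0,0,0],
    [0,0,0],
    [0,0,0],
  ],
  gripper=[54,54,54,54,54,54,54,54],
)

```text
t: 11.05
position: [545.2, 271.3, 36.3]
orientation: [-0.041, 0.999, 0.0, 0.0]
wrist_force: [0.3, -0.9, -0.0]
grip_width: 54.2
```

Emit:
carry_out(
  angular=[
    [0,0,0],
    [0,0,0],
    [0,0,0],
    [0,0,0],
    [0,0,0],
    [0,0,0],
    [0,0,0],
    [0,0,0],
  ],
  slide=[
    [0,0,0],
    [0,0,0],
    [0,0,0],
    [0,0,0],
    [0,0,0],
    [0,0,0],
    [0,0,0],
    [0,0,0],
  ],
  gripper=[40,34,30,28,20,20,20,20],
  newtons=40,
)

```text
t: 11.85
position: [544.9, 271.4, 36.1]
orientation: [-0.041, 0.999, 0.0, 0.0]
wrist_force: [-0.6, 2.1, -0.1]
grip_width: 23.8
```

```bash
python3 go.py 545.5 272 140 94.8
```

```text
t 11.85 pos [544.9 271.4  36.1] yawY 94.76 tilt 0.02 zaxis [ 1.e-04  4.e-04 -1.e+00] F [-0.6  2.1 -0.1] w 23.8 q [ 0.33  0.38  1.71  0.    1.06 -1.32]
world d [  0.6   0.6 103.9] tool shift [  -0.6    0.5 -103.9]
turn tool rotvec deg [ 0.02  0.01 -0.04] shift after turn [  -0.6    0.5 -103.9]
```

Gripped at 23.8 mm. Lifting, then looking.

Emit:
carry_out(
  angular=[
    [0,0,0],
    [0,0,0],
    [0,0,0],
    [0,0,0],
    [0,0,0],
    [0,0,0],
    [0,0,0],
    [0,0,0],
  ],
  slide=[
    [0,0,-5],
    [0,0,-15],
    [0,0,-20],
    [0,0,-20],
    [0,0,-20],
    [0,0,-15],
    [0,0,0],
    [0,0,0],
  ],
  gripper=[20,20,20,20,20,20,20,20],
)

```text
t: 12.65
position: [544.9, 271.1, 131.2]
orientation: [-0.041, 0.999, 0.0, 0.0]
wrist_force: [-0.0, 0.5, -3.4]
grip_width: 23.5
```

```bash
python3 - <<'E'
from h import *
f=grab('side')
c=f['pixels'][90:200,110:240]
cv2.imwrite('pics/n_side.png',cv2.cvtColor(cv2.resize(c,None,fx=6,fy=5.4,interpolation=cv2.INTER_CUBIC),cv2.COLOR_RGB2BGR))
s=telemetry.read_state();p=s['position'];a=np.radians(4.76)
pts=[[p[0]+np.cos(a)*x-np.sin(a)*y,p[1]+np.sin(a)*x+np.cos(a)*y,p[2]+z] for x,y,z in((65,0,-2.1),(-65,0,-2.1),(-85,40,-2.1),(-85,-40,-36.1),(85,-40,-2.1))]
print(((proj(f,pts)+.5-[110,90])*[6,5.4]).round(0).tolist())
E
python3 go.py 508 45 120 106.7
```

```text
[[450.0, 244.0], [237.0, 331.0], [152.0, 319.0], [265.0, 428.0], [533.0, 255.0]]
t 12.7 pos [544.3 270.9 130.2] yawY 94.75 tilt 0.08 zaxis [-1.3e-03 -5.0e-04 -1.0e+00] F [-1.1 -0.3 -3. ] w 23.7 q [ 0.33  0.26  1.66 -0.    1.22 -1.32]
world d [ -36.3 -225.9  -10.2] tool shift [  54.9 -222.1   10.4]
turn tool rotvec deg [-1.000e-02 -8.000e-02 -1.195e+01] shift after turn [  99.7 -206.    10.2]
```

View pics/n_side.png

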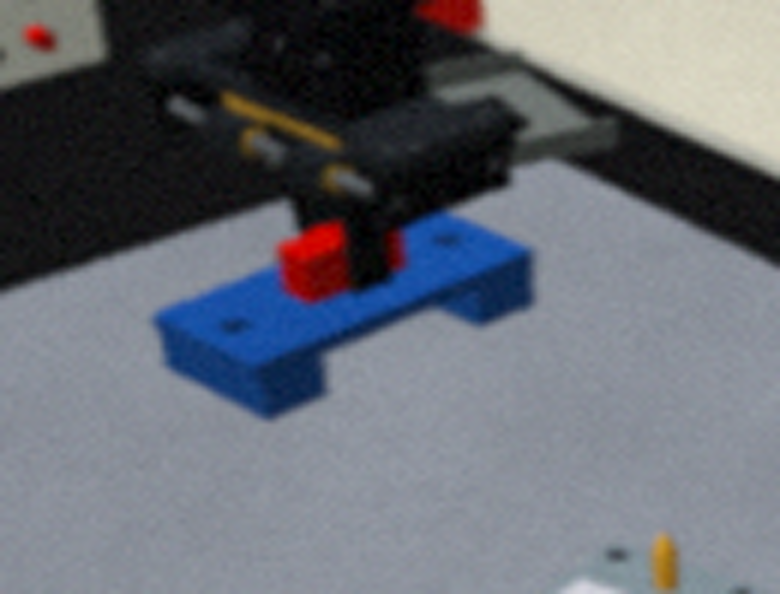

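The upper half hangs level: holes at (447,240) and (236,326). They sit about 0.8 px above prediction, the same bias the jig showed in the side view. Correcting for it puts the jig near (507.3, 43.4).

```bash
python3 go.py 507.3 43.4 130 106.7
```

```text
t 12.7 pos [544.3 270.9 130.2] yawY 94.75 tilt 0.08 zaxis [-1.3e-03 -5.0e-04 -1.0e+00] F [-1.1 -0.3 -3. ] w 23.7 q [ 0.33  0.26  1.66 -0.    1.22 -1.32]
world d [-3.700e+01 -2.275e+02 -2.000e-01] tool shift [  55.7 -223.7    0.4]
turn tool rotvec deg [-1.000e-02 -8.000e-02 -1.195e+01] shift after turn [ 1.008e+02 -2.073e+02  2.000e-01]
```

Emit:
carry_out(
  angular=[
    [0,0,-6],
    [0,0,-5.9],
    [0,0,0],
    [0,0,0],
    [0,0,0],
    [0,0,0],
    [0,0,0],
    [0,0,0],
  ],
  slide=[
    [0,0,0],
    [0,0,0],
    [20,-40,0],
    [20,-40,0],
    [20,-40,0],
    [20,-40,0],
    [20,-40,0],
    [0,-7,0],
  ],
  gripper=[20,20,20,20,20,20,20,20],
)

```text
t: 13.5
position: [506.3, 40.3, 129.4]
orientation: [-0.143, 0.99, -0.001, -0.002]
wrist_force: [0.6, 0.9, -2.6]
grip_width: 23.7
```

```bash
python3 - <<'E'
from h import *
for i in range(3): f=grab('side')
E
python3 go.py 507.3 43.4 110 106.7
```

```text
t 13.65 pos [508.1  44.2 130.2] yawY 106.55 tilt 0.09 zaxis [-1.3e-03  7.0e-04 -1.0e+00] F [ 0.8  0.5 -3.1] w 23.8 q [-0.07  0.03  1.91  0.    1.2  -1.93]
world d [ -0.8  -0.8 -20.2] tool shift [ 0.9 -0.5 20.2]
turn tool rotvec deg [ 0.06 -0.06 -0.15] shift after turn [ 1.  -0.5 20.2]
```

Emit:
carry_out(
  angular=[
    [0,0,0],
    [0,0,0],
    [0,0,0],
    [0,0,0],
    [0,0,0],
    [0,0,0],
    [0,0,0],
    [0,0,0],
  ],
  slide=[
    [1,-0.5,10],
    [0,0,13],
    [0,0,9],
    [0,0,0],
    [0,0,0],
    [0,0,0],
    [0,0,0],
    [0,0,0],
  ],
  gripper=[20,20,20,20,20,20,20,20],
)

```text
t: 14.45
position: [508.0, 43.4, 99.6]
orientation: [-0.145, 0.989, -0.0, 0.0]
wrist_force: [-0.8, -0.3, -2.8]
grip_width: 23.4
```

```bash
python3 - <<'E'
from h import *
f=grab('side')
c=f['pixels'][155:255,145:275]
cv2.imwrite('pics/o_side.png',cv2.cvtColor(cv2.resize(c,None,fx=6,fy=6,interpolation=cv2.INTER_CUBIC),cv2.COLOR_RGB2BGR))
s=telemetry.read_state();p=s['position'];a=np.radians(16.6)
def W(L): return [[p[0]+np.cos(a)*x-np.sin(a)*y,p[1]+np.sin(a)*x+np.cos(a)*y,p[2]+z] for x,y,z in L]
print('holes',((proj(f,W(((65,0,-2.1),(-65,0,-2.1),(-85,40,-2.1),(-85,-40,-36.1),(85,-40,-2.1))))+.5-[145,155])*6).round(0).tolist())
E
python3 go.py 507.3 43.4 97 106.7
```

```text
holes [[453.0, 133.0], [277.0, 278.0], [172.0, 274.0], [333.0, 397.0], [551.0, 137.0]]
t 14.5 pos [508.   43.4  99.5] yawY 106.65 tilt 0.05 zaxis [ 8.e-04 -1.e-04 -1.e+00] F [-0.1 -0.3 -1.7] w 23.3 q [-0.07  0.07  1.94 -0.    1.13 -1.93]
world d [-0.7  0.  -2.5] tool shift [0.6 0.2 2.5]
turn tool rotvec deg [-0.02  0.04 -0.05] shift after turn [0.6 0.2 2.5]
```

View pics/o_side.png

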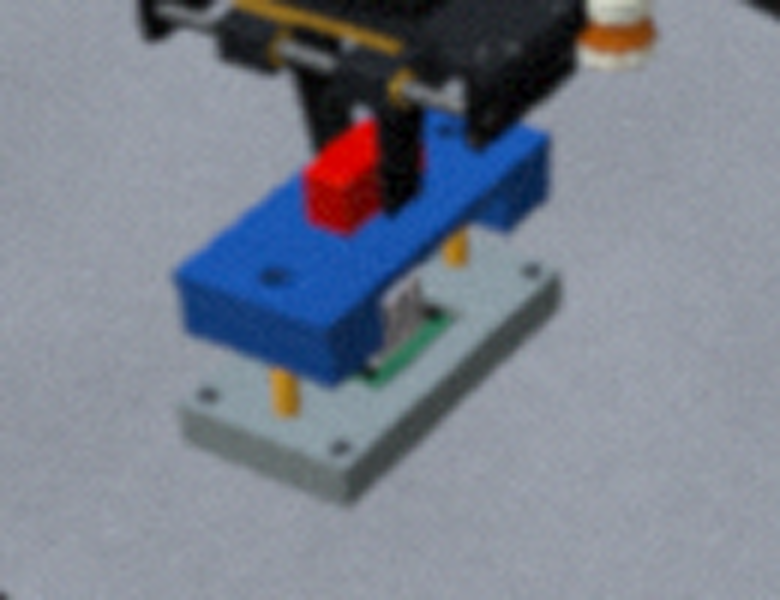

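Holes at (275,277) and (447,131) sit above the dowels visible at (286,395) and (456,250). Offsets look within about 1 mm, so I'll lower gently onto the tapers and watch the force.

Emit:
carry_out(
  angular=[
    [0,0,0],
    [0,0,0],
    [0,0,0],
    [0,0,0],
    [0,0,0],
    [0,0,0],
    [0,0,0],
    [0,0,0],
  ],
  slide=[
    [0.4,0.5,4],
    [0,0,4],
    [0,0,2],
    [0,0,2],
    [0,0,2],
    [0,0,2],
    [0,0,0],
    [0,0,0],
  ],
  gripper=[20,20,20,20,20,20,20,20],
  newtons=30,
)

```text
t: 15.3
position: [507.1, 43.9, 83.0]
orientation: [-0.145, 0.989, 0.0, -0.0]
wrist_force: [-0.5, -0.3, -2.5]
grip_width: 23.7
```

```bash
python3 go.py 507.6 43.8 80 106.7; python3 -c "
from h import *
print(telemetry.read_state()['moment'])"
```

```text
t 15.3 pos [507.1  43.9  83. ] yawY 106.65 tilt 0.0 zaxis [-0.e+00  1.e-04 -1.e+00] F [-0.5 -0.3 -2.5] w 23.7 q [-0.07  0.09  1.95  0.    1.1  -1.93]
world d [ 0.5 -0.1 -3. ] tool shift [-0.4 -0.2  3. ]
turn tool rotvec deg [ 0.   -0.   -0.05] shift after turn [-0.4 -0.2  3. ]
[ 0.12673627  0.06931292 -0.03696409]
```

The feet are 7 mm below the tips with no side load. Continuing.

Emit:
carry_out(
  angular=[
    [0,0,0],
    [0,0,0],
    [0,0,0],
    [0,0,0],
    [0,0,0],
    [0,0,0],
    [0,0,0],
    [0,0,0],
  ],
  slide=[
    [0,0,2],
    [0,0,2],
    [0,0,3],
    [0,0,3],
    [0,0,3],
    [0,0,3],
    [0,0,0],
    [0,0,0],
  ],
  gripper=[20,20,20,20,20,20,20,20],
)

```text
t: 16.1
position: [507.0, 44.1, 66.6]
orientation: [-0.145, 0.989, 0.0, -0.0]
wrist_force: [1.0, 4.5, -4.2]
grip_width: 23.7
```

```bash
python3 go.py 507.6 43.8 60 106.7; python3 -c "
from h import *
print(telemetry.read_state()['moment'])
f=grab('side')
c=f['pixels'][155:255,145:275]
cv2.imwrite('pics/p_side.png',cv2.cvtColor(cv2.resize(c,None,fx=6,fy=6,interpolation=cv2.INTER_CUBIC),cv2.COLOR_RGB2BGR))
"
```

```text
t 16.1 pos [507.   44.1  66.6] yawY 106.65 tilt 0.03 zaxis [-1.e-04  5.e-04 -1.e+00] F [ 1.   4.5 -4.2] w 23.7 q [-0.07  0.12  1.96  0.    1.07 -1.93]
world d [ 0.6 -0.3 -6.6] tool shift [-0.5 -0.5  6.6]
turn tool rotvec deg [ 0.03  0.   -0.05] shift after turn [-0.5 -0.5  6.6]
[ 1.04618593 -0.3334712  -0.1742008 ]
```

View pics/p_side.png

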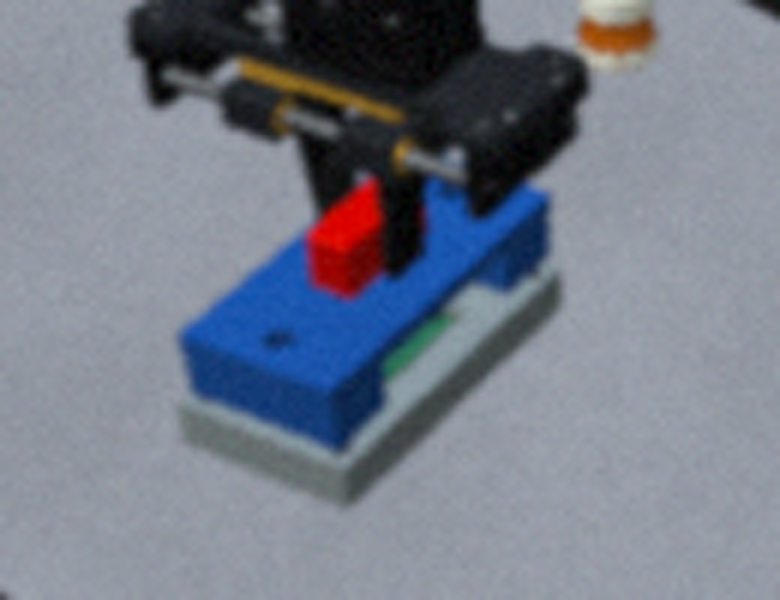

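Both dowels are engaged and the view shows the upper half level, just above the rim. There is a slight +y reaction of 4.5 N. I'll ease over 0.4 mm and press with the grip raised.

Emit:
carry_out(
  angular=[
    [0,0,0],
    [0,0,0],
    [0,0,0],
    [0,0,0],
    [0,0,0],
    [0,0,0],
    [0,0,0],
    [0,0,0],
  ],
  slide=[
    [0,0.4,1],
    [0,0,1],
    [0,0,1],
    [0,0,1],
    [0,0,1],
    [0,0,1],
    [0,0,0],
    [0,0,0],
  ],
  gripper=[20,20,20,20,20,20,20,20],
  newtons=55,
)

```text
t: 16.95
position: [507.3, 44.2, 61.9]
orientation: [-0.145, 0.989, -0.0, 0.0]
wrist_force: [-2.5, 4.2, 6.0]
grip_width: 23.7
```

```bash
python3 go.py 507.6 43.8 60 106.7
```

```text
t 16.95 pos [507.3  44.2  61.9] yawY 106.66 tilt 0.03 zaxis [ 4.e-04 -0.e+00 -1.e+00] F [-2.5  4.2  6. ] w 23.7 q [-0.07  0.13  1.96  0.    1.06 -1.93]
world d [ 0.3 -0.4 -1.9] tool shift [-0.2 -0.5  1.9]
turn tool rotvec deg [-0.01  0.02 -0.04] shift after turn [-0.2 -0.5  1.9]
```

Emit:
carry_out(
  angular=[
    [0,0,0],
    [0,0,0],
    [0,0,0],
    [0,0,0],
    [0,0,0],
    [0,0,0],
    [0,0,0],
    [0,0,0],
  ],
  slide=[
    [0,0,0.7],
    [0,0,0.7],
    [0,0,0.7],
    [0,0,0.5],
    [0,0,0.4],
    [0,0,0],
    [0,0,0],
    [0,0,0],
  ],
  gripper=[20,20,20,20,20,20,20,20],
)

```text
t: 17.75
position: [507.3, 44.2, 60.0]
orientation: [-0.145, 0.989, -0.0, 0.0]
wrist_force: [-6.9, 4.5, 17.3]
grip_width: 23.9
```

```bash
python3 go.py 507.6 43.8 60 106.7
```

```text
t 17.75 pos [507.3  44.2  60. ] yawY 106.66 tilt 0.01 zaxis [ 0.e+00 -1.e-04 -1.e+00] F [-6.9  4.5 17.3] w 23.9 q [-0.07  0.13  1.96 -0.    1.05 -1.93]
world d [ 0.3 -0.4  0. ] tool shift [-0.2 -0.5 -0. ]
turn tool rotvec deg [-0.01 -0.   -0.04] shift after turn [-0.2 -0.5 -0. ]
```

Emit:
carry_out(
  angular=[
    [0,0,0],
    [0,0,0],
    [0,0,0],
    [0,0,0],
    [0,0,0],
    [0,0,0],
    [0,0,0],
    [0,0,0],
  ],
  slide=[
    [0.5,0.4,0.5],
    [0,0,0.5],
    [0,0,0.5],
    [0,0,0.5],
    [0,0,0],
    [0,0,0],
    [0,0,0],
    [0,0,0],
  ],
  gripper=[20,20,20,20,20,20,20,20],
)

```text
t: 18.55
position: [507.3, 44.2, 60.0]
orientation: [-0.145, 0.989, -0.0, 0.0]
wrist_force: [-14.4, 4.0, 29.7]
grip_width: 23.4
```

```bash
python3 go.py 507.6 43.8 60 106.7; python3 -c "
from h import *
f=grab('side')
c=f['pixels'][165:245,160:260]
cv2.imwrite('pics/q_side.png',cv2.cvtColor(cv2.resize(c,None,fx=7.4,fy=7.4,interpolation=cv2.INTER_CUBIC),cv2.COLOR_RGB2BGR))
"
```

```text
t 18.55 pos [507.3  44.2  60. ] yawY 106.68 tilt 0.06 zaxis [ 9.e-04 -7.e-04 -1.e+00] F [-14.4   4.   29.7] w 23.4 q [-0.07  0.13  1.96 -0.    1.05 -1.93]
world d [ 0.3 -0.4  0. ] tool shift [-0.2 -0.5 -0. ]
turn tool rotvec deg [-0.05  0.04 -0.02] shift after turn [-0.2 -0.5 -0. ]
```

View pics/q_side.png

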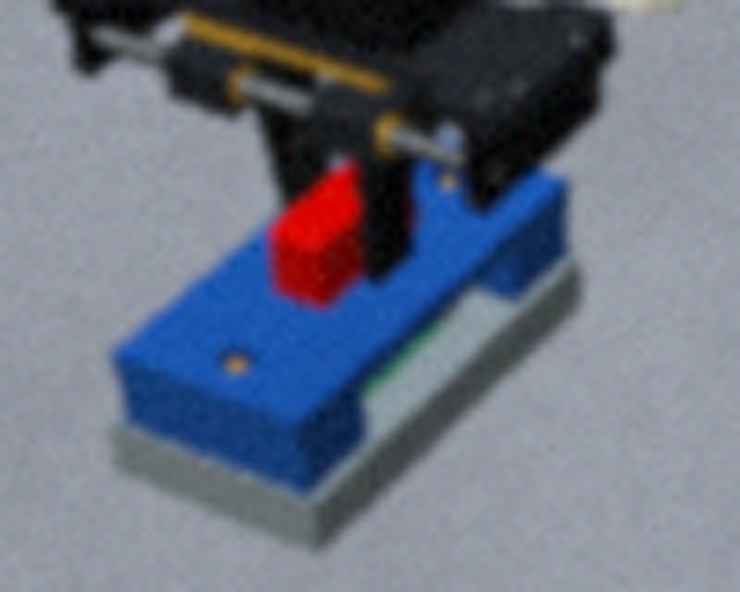

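It is home: z held at 60.0 mm (expected 60.1) while the force rose from 17 to 30 N, and the brass tips show in both holes at (235,362) and (448,182). Handing in while holding.

```bash
python3 go.py 507.3 44.2 60 106.7; python3 -c "
from h import *
print(ticket.finish_job())"
```

```text
t 18.6 pos [507.3  44.2  60. ] yawY 106.68 tilt 0.06 zaxis [ 8.e-04 -6.e-04 -1.e+00] F [-13.8   2.6  30.5] w 23.8 q [-0.07  0.13  1.96 -0.    1.05 -1.93]
world d [ 0. -0.  0.] tool shift [-0.  -0.1 -0. ]
turn tool rotvec deg [-0.05  0.04 -0.02] shift after turn [-0.  -0.1 -0. ]
the job is handed in; nothing more can be done
None
```

I put the green board in the jig pocket and let go of it, then fitted the upper half over both dowels and pressed it shut. I handed the job in at 18.6 s of the 51 s allowed, still holding it down. The hand-in gives no verdict.

**Last checks:**
- **Closed height:** the TCP stopped at z = 60.0 mm against an expected 60.1 mm. It held there while the downward push rose from 17 to about 30 N, so the legs are on the rim.
- **Level and grip:** tilt was 0.06°, and the grip still measured 23.8 mm on the 24 mm block.
- **Dowels:** brass shows in both holes, and the board looked flat in the pocket after release.
- **Bystanders:** none of the moves touched them, but I did not measure them again at the end.

**What disagreed:**
- The two cameras differed by about 2–3 mm in y. I weighed them against the robot's own readings, and the dowels went into the holes with only small side forces.
- A side load of about 14 N in x remained at hand-in. Shifting the arm 0.5 mm did not remove it.

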